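Load a battery pack into the tilted V-block test cradle and clamp it

ROBOT

A 7-joint arm with a two-finger parallel gripper is mounted at the origin on the work surface. World frame = base frame: x ahead of the robot, y to its left, z up, the work surface at z = 0. Lengths are in m, angles in rad, forces in N, time in s.
With the tool pointing down it reaches from about 0.35 to 0.9 m from the base axis. Payload 7.2 kg.
Tool frame: the origin (TCP) lies on the front face of the gripper's body, between the roots of the fingers; the fingertips stand 80 mm ahead of it and the grasp point (between the pads) lies 61 mm ahead of it; z points along the fingers, y is the line along which they close (so a half turn about z gives the same grasp; the last joint's range is limited). The gripper opens to 88 mm and grips with 3 to 60 N. Pads are 20 mm wide; open, the fingers measure 115 mm over their backs; the gripper's body (75 mm by 178 mm) begins 61 mm behind the grasp point.
Start: joints at [1.22, 0.411, -0.013, 1.596, 0.006, 1.134, -0.082], TCP at [0.174, -0.6, 0.303] pointing down, gripper open.
Joint ranges: [-2.95, 2.95], [-0.29, 1.99], [-1.47, 1.44], [0.14, 2.54], [-1.03, 4.17], [0.13, 1.85], [-2.86, 2.86]. Speed limits (rad/s): [2.39, 2.39, 3.01, 3.01, 3.14, 3.14, 3.14].

INTERFACE

Orientations are given as a rotation vector (axis times angle).
In Python, from plant import arm gives the robot as it stands. The module is installed in compiled form; this text tells all that it offers.
- The arm moves only by the tool carry_out, never from a script. Its argument "series" is one flat list of numbers, 5 for each row, row after row: the shift along the tool's x, y, z in mm, then the turn about the tool's z in degrees, then the opening, from 0 (shut) to 1 (fully open). A call has exactly 5 rows; each row is the pose to reach, as a shift and turn from the pose commanded when the call began, along the tool's axes at that moment; what a row does not reach only later rows make up. A row lasts 1/12 s, in which the tool goes at most 41.7 mm and 7.16 degrees, less where a joint would pass 70% of its speed; a pose out of reach is approached as far as the arm can. A call with a gripper value outside its range is refused whole. The fingers move at their own pace and stop on an object; the grip force is fixed at half the most. Time passes only in rows, so rows that repeat a pose let the fingers close, or fill a call up. It gives the time, the measured TCP pose, the force, the opening and the grip force at its end, in the units of the state.
- arm.sense(): the state, without advancing time (a new reading comes with each control period).
- arm.get_image(name): name is "side" or "top"; returns the picture (480x640x3 uint8, red, green, blue); there is no depth.
- arm.get_calibration(name): a dict with "camera_matrix" (3x3 intrinsics, pixels), "distortion" ([k1, k2, p1, p2, k3] as OpenCV has them; the pictures are not rectified), "R" (3x3) and "t" (3): a world point X has camera coordinates R X + t. Camera axes: x right, y down, z forward; pixel columns grow to the right and rows downward; lengths in m; the calibration is good to about 2 mm. A picture is of the moment at which its call begins. get_calibration takes no time and is no camera call.
- arm.finish_job(): hands the job in; it is judged then, once.
The state is a dict: "clock": time; "q": joint angles; "joint_vel": joint speeds; "joint_torque": joint torques, N m; "tool_pos": TCP position; "tcp_rot": TCP orientation; "force": force on the tool from outside, world axes, zero at the start; "wrist_torque": the same for the moment, N m; "finger_gap": finger opening in m; "finger_force": force on a finger pad.
Only numpy, scipy, OpenCV 4.12 (cv2) and the standard library are available. Lean on these libraries where they do the work, as an engineer would, in place of code of your own. Each camera call takes 0.05 s, during which the arm holds its last target. There are 200 camera calls.

TASK

Take the green battery pack from its rest and lay it in the V-block of the blue tilted test cradle, copper end downhill, then slide it gently down the V until the spring contact pin is pushed fully in and the pack is home against the metal end stop. Let go so that the pack lies centred in the V, and only then swing the red-tipped clamp arm over and press it down until it bears on the pack. Do not drop the pack into the cradle or ram it hard against the stop, and leave the orange pack, the screwdriver, the solder reel and the flux jar where they are.

Things in the scene. Friction and masses are not known exactly. Their poses are not given: they have to be found in the camera images.
- pack: green battery pack, a loose cylinder 46 mm in diameter, 180 mm long, 0.3 to 0.6 kg: a 16 mm copper cap at one end, a black cap and a white band at the other. Origin at its centre; its y axis is the tube axis, pointing to the black end. It starts level on one of two grey rests, axis 46 mm above the table.
- rest_a: grey rest under the green pack, fixed; origin under its centre, its y axis along the pack. Foot 70 x 150 x 8 mm; two V saddles, 16 mm wide, centred at y = -58 and +58 mm, reach 39 mm above the table and 30 mm either side; 100 mm between them is free for fingers.
- pack_copper (a point): centre of the pack's copper end face, 90 mm from its origin along its -y axis
- spare: an orange pack of the same size and shape on its own grey rest, beside the green one (either may be the nearer); leave it alone
- vblock: blue tilted V-block of the test cradle, fixed. Origin on the axis that a pack has when seated in the V, about 98 mm above the table. Its y axis runs along the V, uphill at 0.4 rad from level; z points squarely out of the V; x is level, across the V. Two saddles form the 90 degree V. Friction holds a pack where it is let go, even against the pin.
- saddle_low (a point): pack axis at the middle of the lower saddle, at y = -55 mm of the V-block. Each saddle is 24 mm wide along y, reaches up to z = -5 mm and 34 mm to either side in x. The clamp arm stands beside this saddle.
- saddle_high (a point): pack axis at the middle of the upper saddle, at y = +75 mm of the V-block. From y = -43 to +63 mm the space beside and below a seated pack is open down to z = -46 mm for the fingers.
- stop_zone (a point): pack axis at the middle (y = -90 mm of the V-block) of the range of the aluminium end stop: 40 mm wide, top at z = +19 mm, rigid, locked at an unmeasured place. Its face is anywhere from y = -102 to -78 mm, the free pin tip 8 mm further uphill. A pack centred at y = +26 mm or more clears the pin; home on the stop its centre is between -12 and +12 mm.
- pin (a joint): travel of the brass spring contact pin (12 mm in diameter, on the pack axis) in the end stop: 0 = out, 0.008 m = fully in, level with the stop face. The spring pushes back with 1 N at first touch and 2.6 N fully in.
- clamp (a joint): angle of the steel clamp arm, rad: 0 = parallel to the V-block's x axis, just bearing on a seated pack; 1.57 = square to the V-block; more = leaning away from the pack. Starts at 1.3 to 1.9. The hinge is stiff (0.15 N m) and stays where left. Arm 10 mm thick (hinge at mid-thickness), 16 mm wide, 74 mm long, its last 20 mm a red tip. Without a pack it goes to -0.12.
- clamp_hinge (a point): hinge of the clamp arm, at x = -42, y = -55, z = +28 mm of the V-block, its axis parallel to the V-block's y; two thin posts hold it, 38 to 46 mm from the pack axis
- clamp_grip (a point): centre of the outer face of the red tip block (the face to push on), 64 mm from the hinge along the arm
- driver: a loose screwdriver lying on the bench, to be left alone
- reel: a loose red solder reel, 64 mm in diameter and 40 mm high, to be left alone; origin under its centre
- flux: a loose small flux jar with a white cap, 44 mm in diameter, 70 mm high, to be left alone; origin under its centre
There are look-alikes about, which are no part of the job. Of the things like the pack, leave any that is purple or yellow; of the rest the larger one is meant.

How it is judged:
On the way:
1. with the clamp still open, the pack lies let go and centred in the V, copper end downhill, home on the end stop with the pin pushed in (x of pack in the frame of vblock between -0.0025 and 0.0025 m and z of pack in the frame of vblock between -0.0025 and 0.0025 m and angle between the y axis of pack and the y axis of vblock, either way round below 0.04 rad and y of pack_copper in the frame of vblock below -0.05 m and value of joint pin above 0.0055 m and contact force between the fingers and pack below 0.1 N and value of joint clamp above 0.6 rad), for 0.2 s.
At the end, for the whole second after the job is handed in: the green pack lies released and at rest in the V, its axis within 2.5 mm (in x and in z) and 0.04 rad of the V's own, copper end downhill, the pin pushed in by more than 5.5 mm of its 8, and the clamp arm bearing on the pack (within 0.05 rad of 0) (x of pack in the frame of vblock between -0.0025 and 0.0025 m and z of pack in the frame of vblock between -0.0025 and 0.0025 m and angle between the y axis of pack and the y axis of vblock, either way round below 0.04 rad and y of pack_copper in the frame of vblock below -0.05 m and value of joint pin above 0.0055 m and contact force between the fingers and pack below 0.1 N and value of joint clamp between -0.05 and 0.05 rad and linear speed of pack below 0.01 m/s and angular speed of pack below 0.1 rad/s); the robot touches nothing.
It fails at once if the pack was pressed or slammed into the V or against the stop with over 60 N while the clamp was open (contact force between pack and vblock above 60 N and value of joint clamp above 0.6 rad).
It fails at once if the pack was dropped or thrown into the cradle (faster than 0.35 m/s within 50 mm of its seat) (linear speed of pack above 0.35 m/s and distance between pack and vblock below 0.05 m).
It fails at once if the orange pack was moved by more than 10 mm (distance of spare from where it was at the start of the episode above 0.01 m).
It fails at once if the screwdriver, reel or jar was moved by more than 20 mm (distance of any of driver, reel, flux from where it was at the start of the episode above 0.02 m).
It also fails if it takes over 51 s, if anything falls off the work surface, if the arm or the gripper's body presses on something with over 40 N, if the wrist force passes 120 N, or if a joint passes its speed limit or range.

## Working session

There is one attempt and no reset: what is moved stays moved. The work goes in short steps, Python scripts to look and compute and a tool call to move; the robot and the scene stay as the last step left them, time stands still between calls to the robot, and variables do not carry over. Pictures are saved under pics/ and viewed, at most 10 in all, crops included, and the job is handed in when it is done.

Besides the shell and the picture viewer there is one more tool, called after "Emit:" as a command line: name --argument value ..., lists and objects as JSON in quotes. carry_out: Moves the arm, as the interface text tells. Its arguments: {"type":"object","properties":{"series":{"type":"array","items":{"type":"number"}}},"required":["series"]}

```bash
mkdir -p pics
cat > h.py <<'E'
import numpy as np, cv2
from plant import arm
def snap(n,f):
    im=arm.get_image(n); cv2.imwrite('pics/'+f,im[:,:,::-1]); return im
def cal(n):
    c=arm.get_calibration(n); return np.array(c['camera_matrix'],float),np.array(c['distortion'],float),np.array(c['R'],float),np.array(c['t'],float).ravel()
def ray(n,uv):
    K,D,R,t=cal(n); p=cv2.undistortPoints(np.array([[uv]],float),K,D)[0,0]
    return -R.T@t, R.T@np.array([p[0],p[1],1])
def onz(n,uv,z):
    o,d=ray(n,uv); return o+d*(z-o[2])/d[2]
def tri(uv1,uv2):
    o1,d1=ray('side',uv1);o2,d2=ray('top',uv2)
    s=np.linalg.lstsq(np.c_[d1,-d2],o2-o1,rcond=None)[0]
    a=o1+d1*s[0];b=o2+d2*s[1]; return (a+b)/2,np.linalg.norm(a-b)
def proj(n,X):
    K,D,R,t=cal(n); return cv2.projectPoints(np.array(X,float).reshape(-1,1,3),cv2.Rodrigues(R)[0],t,K,D)[0][:,0]
E
python3 - <<'E'
from h import *
snap('top','t0.png');snap('side','s0.png')
for n in('top','side'):
    K,D,R,t=cal(n);print(n,-R.T@t,R[2],K[0,0])
s=arm.sense();print(s['tool_pos'],s['tcp_rot'],s['force'],s['clock'])
E
```

```text
top [0.2316795  0.0832534  1.57332975] [ 0.11782869  0.00625041 -0.99301427] 552.507266269134
side [-0.10176754  0.97557949  1.21239694] [ 0.32987958 -0.58989205 -0.73702566] 554.2837305465009
[ 0.17426354 -0.59987706  0.30191082] [-3.10888935e+00 -4.42513880e-01  4.79609255e-04] [-0.20820034 -0.05604964 -0.59067502] 0.1
```

View pics/t0.png

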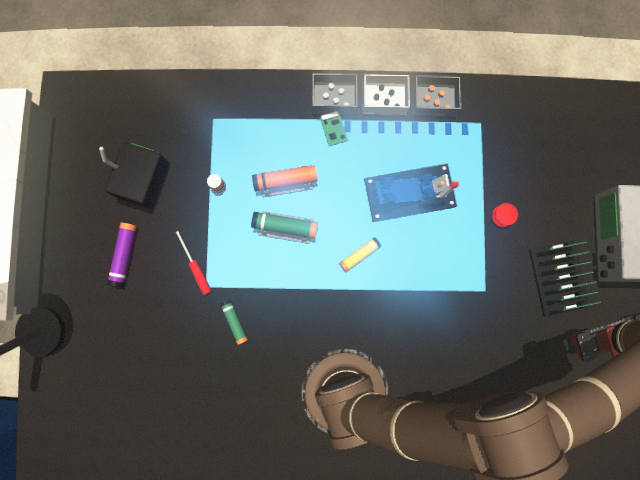

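View pics/s0.png

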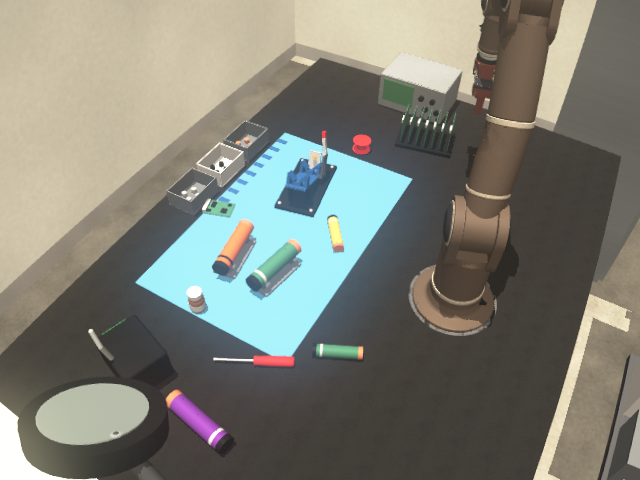

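The top view shows the green pack at about (253,222)-(318,231) with copper at the right end. The orange pack is above it. The cradle is at (410,190), with the stop and clamp at its right end. The small green, yellow and purple packs are look-alikes. I'll enlarge crops of the cradle and pack next.

Run:
```python
import cv2,numpy as np
t=cv2.imread('pics/t0.png');s=cv2.imread('pics/s0.png')
r=lambda im,x,y,w,h,k:cv2.resize(im[y:y+h,x:x+w],None,fx=k,fy=k,interpolation=cv2.INTER_CUBIC)
a=r(t,360,155,105,70,7)   # 735x490
b=r(s,270,125,75,90,6)    # 450x540
cv2.imwrite('pics/ct.png',a);cv2.imwrite('pics/cs.png',b)
c=r(t,245,155,80,90,5); d=r(s,205,210,105,90,3.7)
o=np.zeros((450,800,3),np.uint8);o[:c.shape[0],:400]=c;o[:d.shape[0],405:405+d.shape[1]]=d
cv2.imwrite('pics/cp.png',o)
```

```text
(no output)
```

View pics/ct.png

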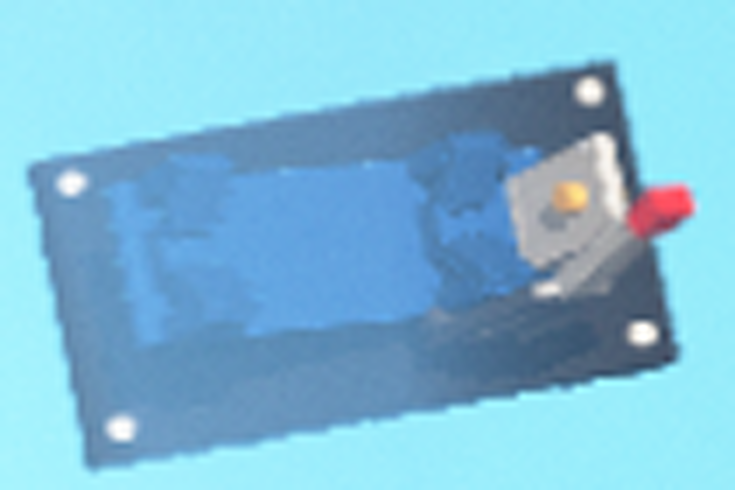

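View pics/cs.png

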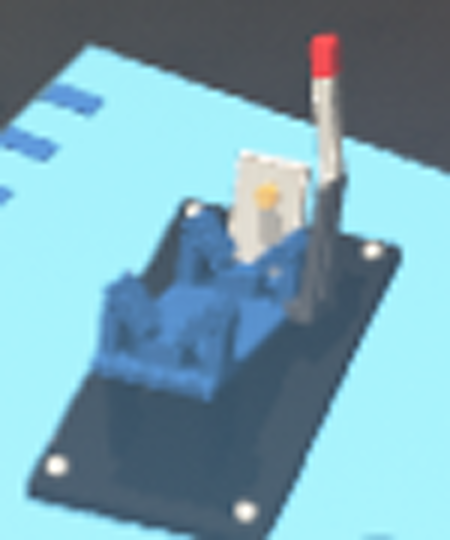

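View pics/cp.png

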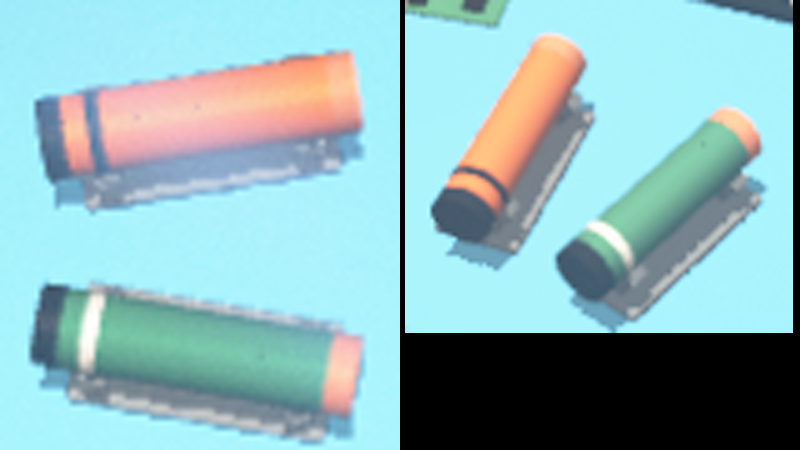

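The crops show the stop and pin at (440,183) in the top view. The clamp stands upright on the robot side, with its red tip at (455,185). The pack's copper end already points the same way as downhill. Next I'll fit the poses from the clicked points and check them with an overlay.

```bash
cat > fit.py <<'E'
from h import *
from scipy.optimize import least_squares
T=lambda x,y:(360+x/7,155+y/7)
S=lambda x,y:(270+x/6,125+y/6)
def frame(p):
    yaw=p[2];c,s=np.cos(.4),np.sin(.4)
    h=np.array([-np.sin(yaw),np.cos(yaw),0]);y=c*h+np.array([0,0,s]);x=np.array([np.cos(yaw),np.sin(yaw),0])
    return np.array([p[0],p[1],.098]),np.c_[x,y,np.cross(x,y)]
def W(p,q):
    o,R=frame(p);return o+R@(np.array(q,float)/1000)
def arm_pt(p,r,off=0,y=-55):
    a=p[4];return W(p,[-42+r*np.cos(a)-off*np.sin(a),y,28+r*np.sin(a)+off*np.cos(a)])
C=[('top',T(108,188),lambda p:W(p,[34,87,-5])),('top',T(150,343),lambda p:W(p,[-34,87,-5])),
('side',S(118,280),lambda p:W(p,[34,75,-5])),('side',S(225,298),lambda p:W(p,[-34,75,-5])),
('side',S(205,212),lambda p:W(p,[34,-55,-5])),('side',S(303,236),lambda p:W(p,[-34,-55,-5])),
('top',T(480,135),lambda p:W(p,[34,-55,-5])),
('side',S(240,155),lambda p:W(p,[20,p[3],19])),('side',S(308,168),lambda p:W(p,[-20,p[3],19])),
('top',T(598,140),lambda p:W(p,[20,p[3],19])),
('side',S(267,192),lambda p:W(p,[0,p[3]+8,0])),('top',T(568,192),lambda p:W(p,[0,p[3]+8,0])),
('side',S(325,40),lambda p:arm_pt(p,74)),('top',T(682,205),lambda p:arm_pt(p,74))]
if __name__=='__main__':
    f=lambda p:np.concatenate([proj(n,g(p))[0]-uv for n,uv,g in C])
    r=least_squares(f,[.52,-.1,.1,-90,1.5],x_scale=[.01,.01,.05,5,.2],loss='soft_l1')
    print(r.x.round(4)); print(np.c_[f(r.x).reshape(-1,2)].round(1).tolist())
    np.save('v.npy',r.x)
    o,R=frame(r.x); L=[]
    for y in(-67,-43,63,87):L.append([[-34,y,-5],[0,y,-33],[34,y,-5]])
    L.append([[-20,r.x[3],-30],[-20,r.x[3],19],[20,r.x[3],19],[20,r.x[3],-30]]);L.append([[0,r.x[3],0],[0,r.x[3]+8,0]])
    a=r.x[4]
    L.append([[-42,-55,28],[-42+74*np.cos(a),-55,28+74*np.sin(a)]])
    out=[]
    for n,f0,x,y,w,h,k in(('top','t0',360,155,105,70,4),('side','s0',270,125,75,90,5)):
        im=cv2.imread(f'pics/{f0}.png');im=cv2.resize(im[y:y+h,x:x+w],None,fx=k,fy=k,interpolation=cv2.INTER_CUBIC)
        for l in L:
            q=((proj(n,[W(r.x,v) for v in l])-[x,y]+.5)*k).astype(int);cv2.polylines(im,[q.reshape(-1,1,2)],False,(0,255,255),1)
        out.append(im)
    H=max(i.shape[0] for i in out);o=np.zeros((H,sum(i.shape[1] for i in out),3),np.uint8);X=0
    for i in out:o[:i.shape[0],X:X+i.shape[1]]=i;X+=i.shape[1]
    cv2.imwrite('pics/ov.png',o);print(o.shape)
    a=onz('top',(252.6,220),.046);b=onz('top',(316.8,230),.046)
    # side: crop origin(205,210),scale 3.7, x off 405
    Q=lambda x,y:(205+(x-405)/3.7,210+y/3.7)
    c=onz('side',Q(585,265),.046);d=onz('side',Q(737,135),.046)
    for u,v in((a,b),(c,d)):print(u,v,np.linalg.norm(u-v),(u+v)/2,np.degrees(np.arctan2(*(u-v)[:2])))
    for n,uv,z in(('top',(505,215),.04),('top',(216,182),.07)):print(onz(n,uv,z))
E
python3 fit.py
```

```text
[   0.5659   -0.177     0.2429 -101.8583    1.4046]
[[7.5, -2.8], [7.7, -0.6], [0.2, 0.1], [4.1, 1.4], [-2.7, 0.2], [1.3, 0.1], [-2.7, -0.8], [0.1, -0.2], [0.6, -0.2], [-0.0, -1.1], [0.2, 0.9], [-0.1, 0.6], [0.4, 0.4], [-3.1, -0.0]]
(450, 795, 3)
[0.47596178 0.26658885 0.046     ] [0.45024448 0.08620122 0.046     ] 0.18221162550027942 [0.46310313 0.17639504 0.046     ] 8.11380354634311
[0.47971816 0.25577982 0.046     ] [0.44991273 0.09253413 0.046     ] 0.16594431965641782 [0.46481544 0.17415698 0.046     ] 10.347104611342868
[ 0.50267775 -0.4491664   0.04      ]
[0.57822505 0.36963465 0.07      ]
```

View pics/ov.png

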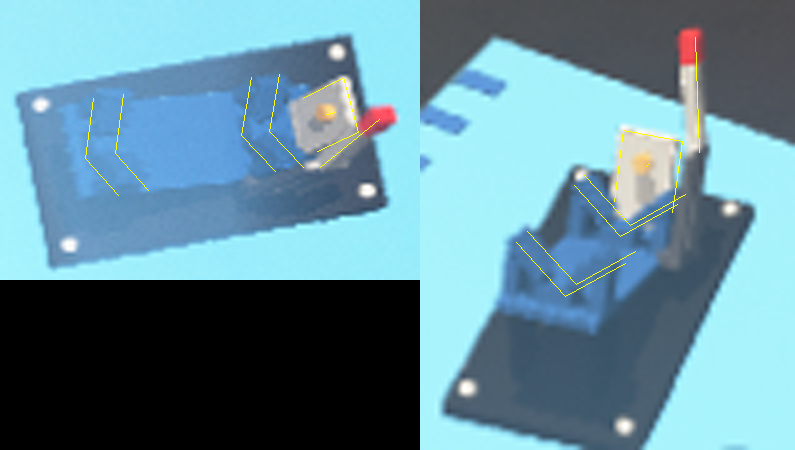

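The overlay is off: my saddle clicks at the uphill end were on the saddle's side face. I'll take yaw from the plate screws and click better corners.

```bash
python3 - <<'E'
s=open('fit.py').read()
i=s.index("C=[");j=s.index("if __name__")
new='''sc=[onz('top',T(*u),.01) for u in((72,183),(590,92),(122,428),(643,332))]
ss=[onz('side',S(*u),.01) for u in((193,209),(372,250),(56,465),(245,511))]
yaws=[np.arctan2(-(a-b)[0],(a-b)[1]) for a,b in((sc[0],sc[1]),(sc[2],sc[3]),(ss[2],ss[0]),(ss[3],ss[1]))]
C=[('top',T(165,158),lambda p:W(p,[34,87,-5])),('top',T(190,340),lambda p:W(p,[-34,87,-5])),
('side',S(109,286),lambda p:W(p,[34,87,-5])),('side',S(238,297),lambda p:W(p,[-34,63,-5])),
('side',S(200,212),lambda p:W(p,[34,-55,-5])),
('side',S(240,155),lambda p:W(p,[20,p[3],19])),('side',S(308,168),lambda p:W(p,[-20,p[3],19])),
('top',T(598,140),lambda p:W(p,[20,p[3],19])),
('side',S(267,192),lambda p:W(p,[0,p[3]+8,0])),('top',T(568,192),lambda p:W(p,[0,p[3]+8,0])),
('side',S(325,40),lambda p:arm_pt(p,74)),('top',T(682,205),lambda p:arm_pt(p,74))]
'''
s=s[:i]+new+s[j:]
s=s.replace("-uv for n,uv,g in C])","-uv for n,uv,g in C]+[[(p[2]-np.mean(yaws))*200,(p[3]+90)/12]])").replace("print(r.x.round(4))","print(np.round(yaws,3),np.round(sc+ss,3).tolist());print(r.x.round(4))")
s=s.replace("('top','t0',360,155,105,70,4),('side','s0',270,125,75,90,5)","('top','t0',365,160,98,60,5),('side','s0',282,125,58,75,5)")
i=s.index("    a=onz(");s=s[:i]
s=s.replace("    out=[]","    P=np.array([.4635,.1755,.046]);t=np.radians(-8.5);ax=np.array([-np.sin(t),np.cos(t),0]);e=np.cross(ax,[0,0,1])\n    PK=[[P+ax*k+.023*(e*np.cos(w)+np.array([0,0,1])*np.sin(w)) for w in np.linspace(0,2*np.pi,25)] for k in(-.09,-.074,.09)]\n    out=[]")
s=s.replace("    H=max(i","""    o2=[]
    for n,f0,x,y,w,h,k in(('top','t0',245,205,80,40,5),('side','s0',240,235,65,60,5)):
        im=cv2.imread(f'pics/{f0}.png');im=cv2.resize(im[y:y+h,x:x+w],None,fx=k,fy=k,interpolation=cv2.INTER_CUBIC)
        for l in PK:
            q=((proj(n,l)-[x,y]+.5)*k).astype(int);cv2.polylines(im,[q.reshape(-1,1,2)],False,(0,255,255),1)
        o2.append(im)
    big=np.zeros((600,800,3),np.uint8);Y=[(0,0),(0,500)]
    for im,(yy,xx) in zip(out+o2,[(0,0),(0,500),(300,0),(0,0)]):
        if im is o2[1]: yy,xx=(376,450);im=im[:224]
        big[yy:yy+im.shape[0],xx:xx+im.shape[1]]=im
    cv2.imwrite('pics/ov2.png',big);raise SystemExit
    H=max(i""").replace("reshape(-1,2)].round","[:-2].reshape(-1,2)].round")
open('fit.py','w').write(s)
E
python3 fit.py
```

```text
File "fit.py", line 26
    print(np.round(yaws,3),np.round(sc+ss,3).tolist());print(r.x.round(4)); print(np.c_[f(r.x).[:-2].reshape(-1,2)].round(1).tolist())
                                                                                               ^
SyntaxError: invalid syntax
```

```bash
ls pics
```

```text
cp.png
cs.png
ct.png
ov.png
s0.png
t0.png
```

```bash
sed -i 's/f(r.x)\.\[:-2\]/f(r.x)[:-2]/' fit.py; python3 fit.py
```

```text
[0.196 0.2   0.205 0.195] [[0.601, -0.066, 0.01], [0.643, -0.283, 0.01], [0.498, -0.087, 0.01], [0.542, -0.303, 0.01], [0.649, -0.285, 0.01], [0.545, -0.305, 0.01], [0.604, -0.069, 0.01], [0.502, -0.089, 0.01]]
[  0.5682  -0.1781   0.2014 -98.2111   1.379 ]
[[0.0, -0.6], [1.6, -2.2], [-0.8, -0.7], [1.5, 0.1], [-1.6, -0.3], [0.7, -0.2], [1.0, 0.1], [-0.1, -0.4], [0.5, 1.0], [-0.5, 1.1], [0.4, 0.4], [-3.0, -0.0]]
```

View pics/ov2.png

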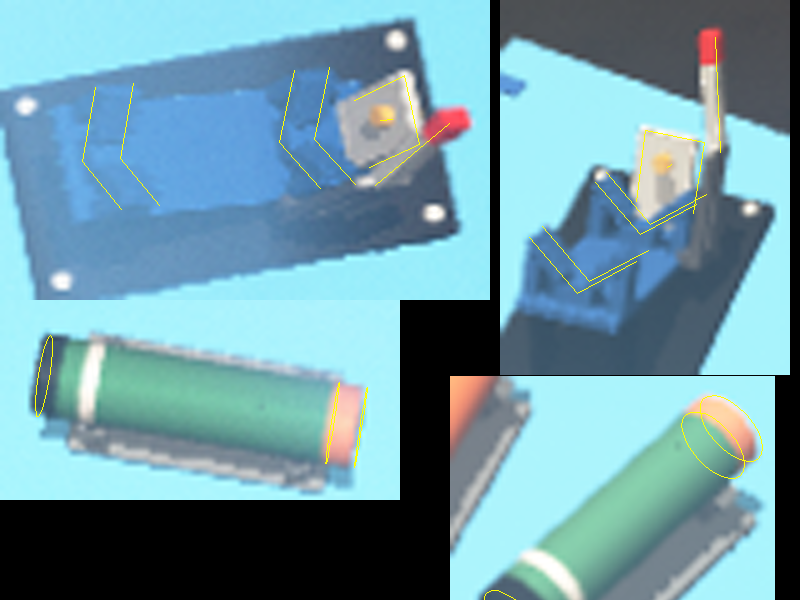

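The pack fit is good to about 2 mm: centre (0.463, 0.176), yaw −8.5°. For the cradle, the screw mid-line and the pin both put the V axis through about (0.571, −0.178) at yaw 0.20. I'll move above the pack now.

```bash
cat >> h.py <<'E'
from scipy.spatial.transform import Rotation as Ro
V0=np.array([.571,-.178,.098]);VY=.20
def vpt(x,y,z):
    h=np.array([-np.sin(VY),np.cos(VY),0]);a=np.cos(.4)*h+[0,0,np.sin(.4)];b=np.array([np.cos(VY),np.sin(VY),0])
    return V0+np.c_[b,a,np.cross(b,a)]@(np.array([x,y,z])/1000)
def go(*wps):
    s=arm.sense();p=np.array(s['tool_pos']);R=Ro.from_rotvec(s['tcp_rot']).as_matrix()
    print(s['clock'],p.round(4),'yaw',np.degrees(np.arctan2(R[1,0],R[0,0])).round(2),'F',np.round(s['force'],1),'gap',s['finger_gap'],s['finger_force'])
    y=np.degrees(np.arctan2(R[1,0],R[0,0]))
    for w in wps: print('->',(R.T@(np.array(w[:3])-p)*1000).round(1),'turn',None if len(w)<4 else round((y-w[3]+180)%360-180,1))
E
python3 -c "
from h import *
go((.46,-.1,.26,81.5),(.463,.1755,.25,81.5))
print(vpt(0,0,0),vpt(0,32,0))"
```

```text
0.1 [ 0.1743 -0.5999  0.3019] yaw 16.2 F [-0.2 -0.1 -0.6] gap 0.08770824353604735 0.0
-> [ 413.9 -400.2   42.4] turn -65.3
-> [ 493.6 -663.9   52.8] turn -65.3
[ 0.571 -0.178  0.098] [ 0.56514443 -0.14911356  0.11046139]
```

Emit:
carry_out --series '[28,-28,3,-7,1,56,-56,6,-14,1,84,-84,9,-21,1,112,-110,12,-28,1,140,-136,15,-35,1]'

```text
clock: 0.52
tool_pos: [0.2713, -0.4286, 0.2873]
tcp_rot: [-2.829, -1.366, 0.0]
force: [0.6, -0.8, 0.7]
finger_gap: 0.088
finger_force: 0.0
```

```bash
python3 -c "
from h import *
go((.46,-.1,.26,81.5),(.463,.1755,.25,81.5))"
```

```text
0.5167 [ 0.2713 -0.4286  0.2873] yaw 51.54 F [ 0.6 -0.8  0.7] gap 0.08800658089814777 0.0
-> [374.7 -56.6  27.3] turn -30.0
-> [ 592.3 -225.6   37.3] turn -30.0
```

Emit:
carry_out --series '[40,-6,3,-6,1,80,-12,6,-12,1,120,-18,9,-18,1,160,-24,12,-24,1,200,-30,15,-30,1]'

```text
clock: 0.93
tool_pos: [0.3731, -0.254, 0.2725]
tcp_rot: [2.38, 2.05, -0.0]
force: [1.1, -0.0, -0.1]
finger_gap: 0.0881
finger_force: 0.0
```

```bash
python3 -c "
from h import *
go((.463,.1755,.25,81.5))"
```

```text
0.9333 [ 0.3731 -0.254   0.2725] yaw 81.48 F [ 1.1 -0.  -0.1] gap 0.08809750190594778 0.0
-> [438.1  25.3  22.4] turn -0.0
```

Emit:
carry_out --series '[40,2,2,0,1,80,4,4,0,1,120,7,6,0,1,160,9,8,0,1,200,12,10,0,1]'

```text
clock: 1.35
tool_pos: [0.4149, -0.0582, 0.2626]
tcp_rot: [2.385, 2.044, -0.0]
force: [0.9, 0.1, -0.3]
finger_gap: 0.0879
finger_force: 0.0
```

Emit:
carry_out --series '[40,2,2,0,1,80,4,4,0,1,120,7,6,0,1,160,9,8,0,1,200,11,10,0,1]'

```text
clock: 1.77
tool_pos: [0.4566, 0.1377, 0.2524]
tcp_rot: [2.386, 2.044, -0.0]
force: [0.9, -1.0, -0.0]
finger_gap: 0.0876
finger_force: 0.0
```

```bash
python3 -c "
from h import *
go((.463,.1755,.20,81.5),(.463,.1755,.107,81.5))"
```

```text
1.7667 [0.4566 0.1377 0.2524] yaw 81.17 F [ 0.9 -1.  -0. ] gap 0.08763668469845576 0.0
-> [38.4  0.5 52.4] turn -0.3
-> [ 38.4   0.5 145.4] turn -0.3
```

Emit:
carry_out --series '[20,0,20,0,1,38,0,52,0,1,38,0,80,0,1,38,0,105,0,1,38,0,125,0,1]'

```text
clock: 2.18
tool_pos: [0.4615, 0.1736, 0.1254]
tcp_rot: [-2.383, -2.045, 0.003]
force: [-0.2, -0.0, -1.3]
finger_gap: 0.0879
finger_force: 0.0
```

Emit:
carry_out --series '[0,0,12,0,1,0,0,20,0,1,0,0,20,0,1,0,0,20,0,0.6,0,0,20,0,0.3]'

```text
clock: 2.6
tool_pos: [0.4632, 0.1737, 0.1087]
tcp_rot: [2.385, 2.044, 0.003]
force: [0.9, -0.9, 0.5]
finger_gap: 0.0781
finger_force: 0.0
```

Emit:
carry_out --series '[0,0,0,0,0.2,0,0,0,0,0.2,0,0,0,0,0.1,0,0,0,0,0,0,0,0,0,0]'

```text
clock: 3.02
tool_pos: [0.4646, 0.1732, 0.1085]
tcp_rot: [2.384, 2.042, 0.006]
force: [3.9, -0.9, -1.4]
finger_gap: 0.0455
finger_force: 30.0
```

```bash
python3 -c "
from h import *
go((.463,.1755,.24,81.5))"
```

```text
3.0167 [0.4646 0.1732 0.1085] yaw 81.16 F [ 3.9 -0.9 -1.4] gap 0.045532488098352704 30.032806992530823
-> [   2.2   -1.4 -131.5] turn -0.3
```

Emit:
carry_out --series '[0,0,-8,0,0,0,0,-30,0,0,0,0,-60,0,0,0,0,-95,0,0,0,0,-130,0,0]'

```text
clock: 3.43
tool_pos: [0.4612, 0.1734, 0.2385]
tcp_rot: [-2.383, -2.044, 0.004]
force: [1.7, -0.8, -4.4]
finger_gap: 0.0454
finger_force: 30.0
```

```bash
python3 -c "
from h import *
p=vpt(0,40,0);print(p);go((p[0],p[1],.25,101.5))"
```

```text
[ 0.56368054 -0.14189196  0.11357673]
3.4333 [0.4612 0.1734 0.2385] yaw 81.25 F [ 1.7 -0.8 -4.4] gap 0.04536929579792528 29.999176561832428
-> [-296.   149.2  -11.7] turn -20.2
```

Emit:
carry_out --series '[-30,15,-2,-4,0,-65,32,-4,-8,0,-100,50,-6,-12,0,-135,67,-8,-16,0,-170,85,-12,-20,0]'

```text
clock: 3.85
tool_pos: [0.5197, -0.0093, 0.2495]
tcp_rot: [-1.988, -2.431, 0.002]
force: [0.8, 1.1, -4.1]
finger_gap: 0.0452
finger_force: 30.0
```

```bash
python3 -c "
from h import *
p=vpt(0,40,0);go((p[0],p[1],.25,101.5))"
```

```text
3.85 [ 0.5197 -0.0093  0.2495] yaw 101.44 F [ 0.8  1.1 -4.1] gap 0.04519224608192047 29.999214112758636
-> [-138.7   16.8   -0.5] turn -0.1
```

Emit:
carry_out --series '[-30,4,0,0,0,-65,8,0,0,0,-100,12,0,0,0,-125,15,0,0,0,-139,17,0,0,0]'

```text
clock: 4.27
tool_pos: [0.5638, -0.1446, 0.249]
tcp_rot: [-1.998, -2.423, 0.003]
force: [0.4, -0.5, -4.2]
finger_gap: 0.0453
finger_force: 30.0
```

Emit:
carry_out --series '[0,0,0,0,0,0,0,0,0,0,0,0,0,0,0,0,0,0,0,0,0,0,0,0,0]'

```text
clock: 4.68
tool_pos: [0.5641, -0.1389, 0.2498]
tcp_rot: [-1.991, -2.43, -0.0]
force: [0.1, 0.5, -3.9]
finger_gap: 0.0457
finger_force: 30.0
```

Run:
```python
from h import *
p=vpt(0,40,0);go((p[0],p[1],p[2]+.061+.03,101.5),(p[0],p[1],p[2]+.061,101.5))
t=snap('top','t1.png');s=snap('side','s1.png')
r=lambda im,x,y,w,h,k:cv2.resize(im[y:y+h,x:x+w,::-1],None,fx=k,fy=k,interpolation=cv2.INTER_CUBIC)
a=r(t,355,150,120,80,6);b=r(s,262,100,85,115,5)
o=np.zeros((600,800,3),np.uint8);o[:,:][:480,:400]=cv2.resize(a,None,fx=.0+.5556,fy=.5556)[:480,:400] if 0 else 0
o[:267,:400]=cv2.resize(a,(400,267));o[:575,400:800]=b[:575,:400]
cv2.imwrite('pics/o1.png',o)
```

```text
4.6833 [ 0.5641 -0.1389  0.2498] yaw 101.34 F [ 0.1  0.5 -3.9] gap 0.0457130514770996 29.99912291765213
-> [-2.9 -1.  45.3] turn -0.2
-> [-2.9 -1.  75.3] turn -0.2
```

View pics/o1.png

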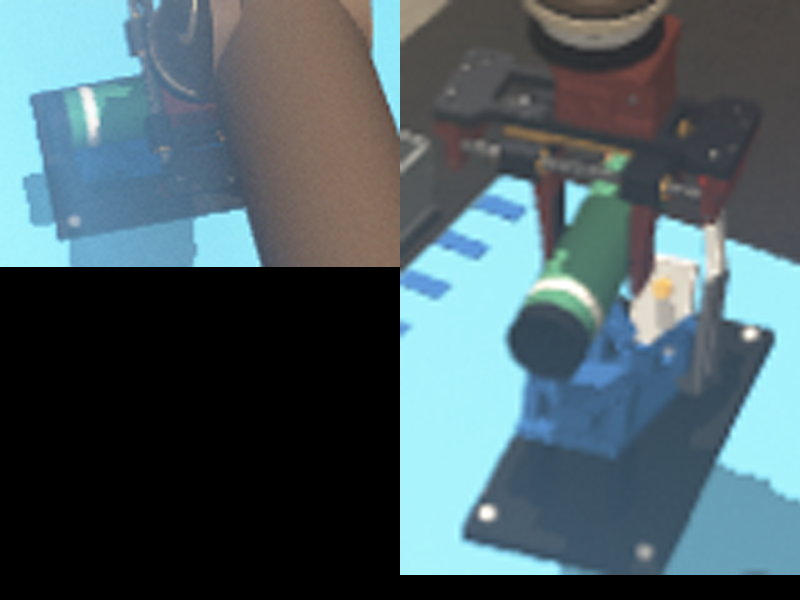

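The pack hangs level above the V, black end uphill. The pin and clamp are untouched. I'll lower it in small steps so it pivots on the upper saddle.

Emit:
carry_out --series '[-2,-1,8,0,0,-3,-1,20,0,0,-3,-1,32,0,0,-3,-1,43,0,0,-3,-1,50,0,0]'

```text
clock: 5.2
tool_pos: [0.5629, -0.1437, 0.1972]
tcp_rot: [-1.992, -2.426, 0.002]
force: [-0.3, -0.1, -4.4]
finger_gap: 0.0457
finger_force: 30.0
```

Emit:
carry_out --series '[0,0,2,0,0,0,0,4,0,0,0,0,6,0,0,0,0,8,0,0,0,0,10,0,0]'

```text
clock: 5.62
tool_pos: [0.5646, -0.1443, 0.1905]
tcp_rot: [1.993, 2.425, 0.001]
force: [1.2, -3.0, 2.4]
finger_gap: 0.0454
finger_force: 30.0
```

Emit:
carry_out --series '[0,0,1,0,0,0,0,2,0,0,0,0,3,0,0,0,0,4,0,0,0,0,5,0,0]'

```text
clock: 6.03
tool_pos: [0.5645, -0.1446, 0.1852]
tcp_rot: [1.994, 2.425, 0.0]
force: [2.1, -5.1, 3.3]
finger_gap: 0.0453
finger_force: 30.0
```

Emit:
carry_out --series '[0,0,1,0,0,0,0,2,0,0,0,0,3,0,0,0,0,4,0,0,0,0,4,0,0]'

```text
clock: 6.45
tool_pos: [0.5644, -0.1445, 0.1809]
tcp_rot: [1.994, 2.425, 0.001]
force: [3.0, -4.2, 1.9]
finger_gap: 0.0451
finger_force: 30.0
```

Emit:
carry_out --series '[0,0.5,1,0,0,0,0.5,2,0,0,0,0.5,3,0,0,0,0.5,3.5,0,0,0,0.5,3.5,0,0]'

```text
clock: 6.87
tool_pos: [0.5645, -0.1441, 0.1772]
tcp_rot: [1.994, 2.427, -0.0]
force: [2.3, -5.5, 2.5]
finger_gap: 0.0455
finger_force: 30.0
```

Emit:
carry_out --series '[0,0,0.5,0,0,0,0,1,0,0,0,0,1.5,0,0,0,0,2,0,0,0,0,2,0,0]'

```text
clock: 7.28
tool_pos: [0.5646, -0.1439, 0.1762]
tcp_rot: [1.993, 2.426, -0.0]
force: [-0.3, -5.1, 11.2]
finger_gap: 0.0456
finger_force: 30.0
```

The pack is seated on both saddles: the upward force jumped, at about the expected height. Now I'll slide it down the V.

Emit:
carry_out --series '[-3.7,0,1,0,0,-8.3,0,3,0,0,-12.9,0,5,0,0,-17.5,0,6.9,0,0,-22.1,0,8.8,0,0]'

```text
clock: 7.7
tool_pos: [0.5681, -0.1601, 0.1693]
tcp_rot: [-1.988, -2.428, -0.003]
force: [-13.8, 11.2, 33.6]
finger_gap: 0.0454
finger_force: 30.0
```

```bash
cat >> h.py <<'E'
def vf():
    s=arm.sense();a=vpt(0,0,0);M=np.c_[vpt(1,0,0)-a,vpt(0,1,0)-a,vpt(0,0,1)-a]*1000
    p=np.array(s['tool_pos'])-[0,0,.061]
    print(s['clock'],'grip in V mm',(M.T@(p-a)*1000).round(1),'F in V',(M.T@(np.array(s['force'])+[0,0,4.3])).round(1),'gap',s['finger_gap'])
E
python3 -c "
from h import *
vf()"
```

```text
7.7 grip in V mm [ 0.7 20.7  2.4] F in V [-11.3  27.4  29.6] gap 0.04543455986935617
```

Emit:
carry_out --series '[1,-0.5,-1,0,0,2,-1,-1.8,0,0,2,-1,-1.8,0,0,2,-1,-1.8,0,0,2,-1,-1.8,0,0]'

```text
clock: 8.12
tool_pos: [0.5681, -0.1615, 0.1688]
tcp_rot: [1.992, 2.429, 0.004]
force: [2.2, 3.7, 8.1]
finger_gap: 0.0456
finger_force: 30.0
```

```bash
python3 -c "
from h import *
vf()"
```

```text
8.1167 grip in V mm [ 0.4 19.2  2.5] F in V [ 2.9  7.8 10.2] gap 0.04557608178711643
```

Emit:
carry_out --series '[-0.7,0,-0.2,0,0,-1.4,0,0.1,0,0,-2.2,0,0.4,0,0,-3,0,0.7,0,0,-3.7,0,1,0,0]'

```text
clock: 8.53
tool_pos: [0.5688, -0.1657, 0.1671]
tcp_rot: [1.993, 2.429, 0.004]
force: [4.4, 3.6, 2.2]
finger_gap: 0.0458
finger_force: 30.0
```

```bash
python3 -c "
from h import *
vf()"
```

```text
8.5333 grip in V mm [ 0.3 14.6  2.7] F in V [5.  4.9 4.9] gap 0.04576607915762446
```

Emit:
carry_out --series '[-0.9,0.3,0.3,0,0,-1.8,0.3,0.7,0,0,-2.7,0.3,1.1,0,0,-3.6,0.3,1.5,0,0,-4.5,0.3,1.9,0,0]'

```text
clock: 8.95
tool_pos: [0.5698, -0.1703, 0.1652]
tcp_rot: [-1.993, -2.429, -0.003]
force: [5.3, 3.4, 2.8]
finger_gap: 0.0452
finger_force: 30.0
```

```bash
python3 -c "
from h import *
vf()"
```

```text
8.95 grip in V mm [0.3 9.6 2.6] F in V [5.9 4.8 5.7] gap 0.04519181563770615
```

Emit:
carry_out --series '[-0.9,0.3,0.3,0,0,-1.8,0.4,0.7,0,0,-2.7,0.4,1.1,0,0,-3.6,0.4,1.4,0,0,-3.6,0.4,1.4,0,0]'

```text
clock: 9.37
tool_pos: [0.5704, -0.1746, 0.1635]
tcp_rot: [-1.994, -2.428, -0.001]
force: [5.3, 2.7, 0.4]
finger_gap: 0.0453
finger_force: 30.0
```

```bash
python3 -c "
from h import *
vf()"
```

```text
9.3667 grip in V mm [0.1 4.9 2.9] F in V [5.7 3.4 3.7] gap 0.0453215037385703
```

Emit:
carry_out --series '[-0.7,0.2,0.3,0,0,-1.4,0.2,0.6,0,0,-2.1,0.2,0.9,0,0,-2.8,0.2,1.2,0,0,-2.8,0.2,1.2,0,0]'

```text
clock: 9.78
tool_pos: [0.5709, -0.1778, 0.1624]
tcp_rot: [-1.994, -2.427, 0.0]
force: [4.7, 0.6, -0.6]
finger_gap: 0.0454
finger_force: 30.0
```

```bash
python3 -c "
from h import *
vf()"
```

```text
9.7833 grip in V mm [-0.1  1.5  3.1] F in V [4.7 1.1 3.5] gap 0.045355391146099634
```

Emit:
carry_out --series '[-0.7,0.4,0.4,0,0,-1.4,0.5,0.8,0,0,-2.1,0.5,1.2,0,0,-2.8,0.5,1.5,0,0,-2.8,0.5,1.5,0,0]'

```text
clock: 10.2
tool_pos: [0.5718, -0.1805, 0.161]
tcp_rot: [-1.994, -2.427, 0.001]
force: [2.1, 2.1, 0.5]
finger_gap: 0.0459
finger_force: 30.0
```

```bash
python3 -c "
from h import *
vf()"
```

```text
10.2 grip in V mm [ 0.3 -1.6  2.8] F in V [2.5 3.4 3.8] gap 0.04586750615517974
```

Emit:
carry_out --series '[-0.7,0.2,0.3,0,0,-1.4,0.2,0.6,0,0,-2.1,0.2,0.9,0,0,-2.8,0.2,1.2,0,0,-2.8,0.2,1.2,0,0]'

```text
clock: 10.62
tool_pos: [0.5725, -0.1832, 0.1597]
tcp_rot: [-1.994, -2.427, 0.001]
force: [0.1, 2.6, 0.0]
finger_gap: 0.0455
finger_force: 30.0
```

```bash
python3 -c "
from h import *
vf()"
```

```text
10.6167 grip in V mm [ 0.4 -4.7  2.7] F in V [0.6 4.  3. ] gap 0.04551583909737894
```

Emit:
carry_out --series '[-0.6,0,0.3,0,0,-1.2,0,0.5,0,0,-1.8,0,0.8,0,0,-2.4,0,1,0,0,-2.4,0,1,0,0]'

```text
clock: 11.03
tool_pos: [0.5729, -0.1853, 0.1588]
tcp_rot: [-1.994, -2.427, 0.0]
force: [-0.2, 3.1, -0.3]
finger_gap: 0.0453
finger_force: 30.0
```

```bash
python3 -c "
from h import *
vf()"
```

```text
11.0333 grip in V mm [ 0.4 -7.   2.7] F in V [0.4 4.4 2.5] gap 0.045341264470445744
```

Emit:
carry_out --series '[-0.6,0,0.3,0,0,-1.2,0,0.5,0,0,-1.8,0,0.8,0,0,-2.4,0,1,0,0,-2.4,0,1,0,0]'

```text
clock: 11.45
tool_pos: [0.573, -0.1855, 0.1587]
tcp_rot: [-1.991, -2.427, -0.001]
force: [-7.1, 10.0, 11.0]
finger_gap: 0.045
finger_force: 30.0
```

```bash
python3 -c "
from h import *
vf()"
```

```text
11.45 grip in V mm [ 0.5 -7.3  2.7] F in V [-5.  16.3  9.7] gap 0.04502996832404009
```

Hard stop reached: the tool is blocked at y ≈ −7.3 mm and the axial force jumps to 16 N. That agrees with the spring force starting near y ≈ 1 and the fitted stop position. I'll ease the load and release.

Emit:
carry_out --series '[0.6,-0.3,-0.3,0,0,1,-0.4,-0.8,0,0,1,-0.4,-0.8,0,0,1,-0.4,-0.8,0,0,1,-0.4,-0.8,0,0]'

```text
clock: 11.87
tool_pos: [0.5729, -0.1855, 0.1588]
tcp_rot: [-1.992, -2.428, -0.001]
force: [-1.7, 6.4, 2.7]
finger_gap: 0.0455
finger_force: 30.0
```

```bash
python3 -c "
from h import *
vf()"
```

```text
11.8667 grip in V mm [ 0.3 -7.2  2.8] F in V [-0.3  8.8  3.9] gap 0.04551952144179774
```

Emit:
carry_out --series '[0,0,0,0,0.54,0,0,0,0,0.56,0,0,0,0,0.6,0,0,0,0,0.7,0,0,0,0,0.8]'

```text
clock: 12.28
tool_pos: [0.5731, -0.1874, 0.1588]
tcp_rot: [1.994, 2.427, -0.001]
force: [-0.2, -0.0, -0.3]
finger_gap: 0.0626
finger_force: 0.0
```

```bash
python3 -c "
from h import *
vf()"
```

```text
12.2833 grip in V mm [ 0.2 -9.   3.5] F in V [-0.2  1.6  3.7] gap 0.0626345067491781
```

Emit:
carry_out --series '[0,0,0,0,1,0,0,-5,0,1,0,0,-30,0,1,0,0,-65,0,1,0,0,-100,0,1]'

```text
clock: 12.7
tool_pos: [0.5725, -0.1866, 0.2595]
tcp_rot: [-1.992, -2.427, 0.001]
force: [0.6, -0.4, 0.2]
finger_gap: 0.0878
finger_force: 0.0
```

Emit:
carry_out --series '[25,-20,0,0,1,50,-40,0,0,1,80,-60,0,0,0.5,110,-80,0,0,0,120,-80,0,0,0]'

```text
clock: 13.12
tool_pos: [0.4674, -0.0816, 0.259]
tcp_rot: [-1.99, -2.43, 0.004]
force: [0.2, -0.3, -0.8]
finger_gap: 0.0714
finger_force: 0.0
```

Run:
```python
from h import *
go()
t=snap('top','t2.png');s=snap('side','s2.png')
r=lambda im,x,y,w,h,k:cv2.resize(im[y:y+h,x:x+w,::-1],None,fx=k,fy=k,interpolation=cv2.INTER_CUBIC)
o=np.zeros((600,800,3),np.uint8)
def ov(n,im,x,y,w,h,k):
    im=r(im,x,y,w,h,k).copy()
    for y0 in(-98,82):   # seated pack outline
        c=np.array([vpt(23*np.cos(a),y0,23*np.sin(a)) for a in np.linspace(0,6.283,25)])
        cv2.polylines(im,[((proj(n,c)-[x,y]+.5)*k).astype(int).reshape(-1,1,2)],False,(0,255,255),1)
    return im
a=ov('top',t,360,155,100,70,4);b=ov('side',s,270,120,66,100,6)
o[:a.shape[0],:400]=a;o[:600,400:796]=b
cv2.imwrite('pics/o2.png',o)
```

```text
13.1167 [ 0.4674 -0.0816  0.259 ] yaw 101.38 F [ 0.2 -0.3 -0.8] gap 0.07136489578153768 0.0
```

View pics/o2.png

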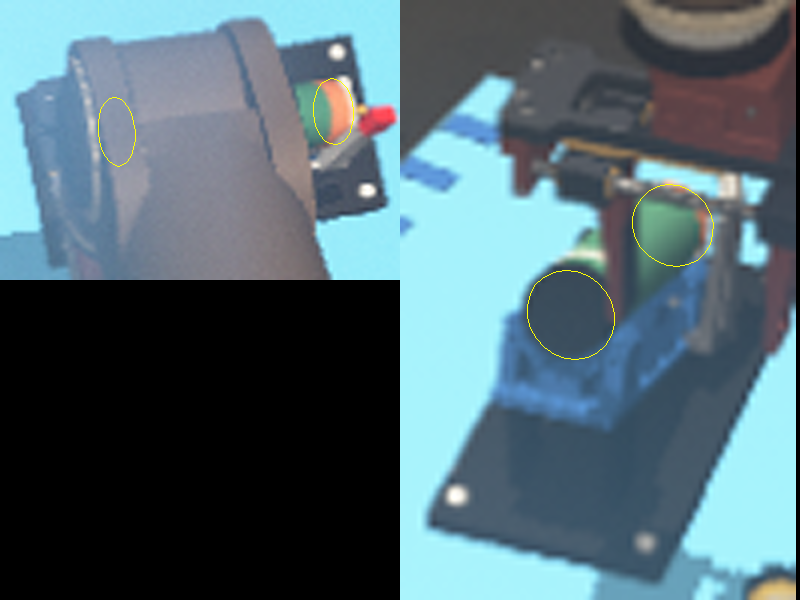

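The pack lies in the V matching the home outline, and the clamp is still open. There is a small gold patch near (450,182) in the top picture, so I'll check its pixel values against the first picture.

Run:
```python
from h import *
for f in('t0','t2'):
    im=cv2.imread(f'pics/{f}.png')[:,:,::-1]
    print(f)
    for y in range(173,190,2):print(y,' '.join('%3d,%3d,%3d'%tuple(im[y,x]) for x in range(436,458,2)))
for s in(-98,-90,-86): print(s,proj('top',[vpt(20,s,19),vpt(-20,s,19),vpt(0,s,23),vpt(0,s,0),vpt(23,s,0),vpt(0,s+16,23)]).round(1).tolist())
go(tuple(vpt(-66,-55-8,0)+[0,0,.26])+(101.4,))
```

```text
t0
173  81,101,126  77, 98,122  81,101,122  74, 93,117  75, 94,116  75, 91,113  71, 88,108 127,205,232 151,235,250 148,235,250 151,236,250
175  77,100,125  79,101,125  77,100,122 142,151,163 188,187,186 243,240,236  72, 90,112 120,190,220 149,236,250 149,236,250 149,235,250
177  78,136,197 118,129,143 166,167,171 171,170,171 169,169,171 246,242,237  71, 90,109  90,131,156 148,235,250 148,234,250 149,235,250
179 166,171,181 176,176,180 172,175,176 177,176,179 176,175,176 242,238,233 170,172,173  79,100,121 148,236,250 149,236,250 147,235,250
181 174,175,181 180,178,178 221,180,141 240,206,149 178,174,176 209,204,200 219,211,206  75, 90,110 146,183,212 190,187,218 225,171,198
183 176,177,182 178,173,171 206,163,125 251,221,136 174,174,176 216,216,212 227,221,212  95, 87,106 190, 80,103 253, 82, 98 253, 81, 99
185 173,177,181 137,144,153 154,144,138 153,144,143 172,171,173 177,174,175 228,223,218 190, 80,101 206, 74, 95 208, 77, 98 205, 73, 97
187 172,174,180 136,143,153 141,146,155 174,172,175 175,172,177 162,163,165 156,160,164 201,102,117 184, 79,102 140, 73, 96 129,142,169
189 171,1
[... 1084 characters left out ...]
7  86,131,125  91,147,132  94,144,130 151,140,125 231,141,117 197,143,134 159,157,158 197, 91,102 180, 67, 85 142, 68, 86 132,144,168
189 105,126,124  81,126,119  78,121,117 181,123,110 171,142,137 166,164,164 160,159,158 120,114,121 109,106,114 148,228,245 149,235,250
-98 [[445.3, 173.7], [448.4, 187.5], [447.7, 180.1], [442.8, 182.4], [441.1, 174.6], [443.0, 180.6]]
-90 [[443.0, 173.8], [446.1, 187.7], [445.4, 180.3], [440.5, 182.6], [438.8, 174.8], [440.7, 180.8]]
-86 [[441.8, 173.9], [444.9, 187.8], [444.2, 180.5], [439.4, 182.7], [437.7, 174.9], [439.5, 180.9]]
13.2167 [ 0.471  -0.0831  0.2597] yaw 101.37 F [ 0.1 -0.9  0.3] gap 0.06336490729485827 0.0
-> [-171.    13.5  -73.5] turn -0.0
```

The copper end now abuts the stop's white edge, and the pin's gold rear end pokes out behind the stop where bare plate showed before. So the pin is pushed in and the pack is home. Next I'll plan the clamp sweep.

```bash
cat >> h.py <<'E'
def tipgoals():
    out=[]
    for th,low,xo in((1.38,14,-30),(1.38,14,-15),(1.1,12,-11.5),(.85,6,-11.5),(.6,2,-11.5),(.4,0,-11.5),(.2,-1,-11.5),(.08,-2,-10),(0,-3,-9)):
        c,s=np.cos(th),np.sin(th)
        p=vpt(-42+62*c-5*s+xo,-55,28+62*s+5*c)-[0,0,low/1000]+[0,0,.08]
        out.append(tuple(p)+(101.4,))
    return out
E
python3 -c "
from h import *
go(*tipgoals())"
```

```text
13.2167 [ 0.471  -0.0831  0.2597] yaw 101.37 F [ 0.1 -0.9  0.3] gap 0.06336490729485827 0.0
-> [-198.4   14.3   34.7] turn -0.0
-> [-198.4   29.3   34.7] turn -0.0
-> [-196.7   49.6   36.7] turn -0.0
-> [-193.7   63.1   37.8] turn -0.0
-> [-189.5   74.3   43.7] turn -0.0
-> [-185.4   81.1   51.2] turn -0.0
-> [-180.9   85.7   60.9] turn -0.0
-> [-178.    88.8   66.6] turn -0.0
-> [-176.1   90.4   70.1] turn -0.0
```

Emit:
carry_out --series '[-38,0,0,0,0,-78,4,0,0,0,-118,8,0,0,0,-155,11,10,0,0,-190,14,25,0,0]'

```text
clock: 13.63
tool_pos: [0.5235, -0.2731, 0.2345]
tcp_rot: [1.995, 2.422, -0.0]
force: [0.7, 0.5, 0.7]
finger_gap: 0.0301
finger_force: 0.0
```

Emit:
carry_out --series '[-8,0,9,0,0,-8,0,9,0,0,-8,0,9,0,0,-8,0,9,0,0,-8,0,9,0,0]'

```text
clock: 14.05
tool_pos: [0.5241, -0.2746, 0.2257]
tcp_rot: [1.991, 2.429, 0.001]
force: [-0.1, -0.1, -0.3]
finger_gap: 0.0001
finger_force: 0.0
```

```bash
python3 -c "
from h import *
go(*tipgoals()[1:])"
```

```text
14.05 [ 0.5241 -0.2746  0.2257] yaw 101.33 F [-0.1 -0.1 -0.3] gap 0.0001459020758319128 0.0
-> [-0.2 15.   0.4] turn -0.1
-> [ 1.5 35.3  2.4] turn -0.1
-> [ 4.5 48.8  3.4] turn -0.1
-> [ 8.7 60.   9.3] turn -0.1
-> [12.8 66.8 16.9] turn -0.1
-> [17.3 71.4 26.5] turn -0.1
-> [20.1 74.5 32.2] turn -0.1
-> [22.1 76.1 35.8] turn -0.1
```

Emit:
carry_out --series '[0,8,0,0,0,0,15,0,0,0,1,22,1,0,0,1,29,2,0,0,1.5,35,2.4,0,0]'

```text
clock: 14.47
tool_pos: [0.5576, -0.2672, 0.222]
tcp_rot: [-1.992, -2.427, 0.002]
force: [-4.9, 0.1, -1.1]
finger_gap: 0.0
finger_force: 1.7
```

Emit:
carry_out --series '[1,4,0,0,0,2,8,1,0,0,3,13,1,0,0,5,19,3,0,0,7,25,7,0,0]'

```text
clock: 14.88
tool_pos: [0.5792, -0.2569, 0.2143]
tcp_rot: [-1.993, -2.424, 0.005]
force: [-9.4, -1.3, -4.5]
finger_gap: 0.0005
finger_force: 4.4
```

```bash
python3 -c "
from h import *
go(*tipgoals()[4:]);print(np.array(proj('side',[vpt(-42,-55,28)])))
snap('side','s3.png')"
```

```text
14.8833 [ 0.5792 -0.2569  0.2143] yaw 101.14 F [-9.4 -1.3 -4.5] gap 0.00047380106125191065 4.415894248304539
-> [ 2.1  2.5 -2.2] turn -0.3
-> [6.2 9.3 5.4] turn -0.3
-> [10.7 13.9 15. ] turn -0.3
-> [13.6 17.  20.7] turn -0.3
-> [15.5 18.7 24.2] turn -0.3
[[324.89390465 154.82951995]]
```

```bash
cat >> h.py <<'E'
def theta(im,n):
    I=im.astype(int);m=((I[:,:,0]>140)&(I[:,:,1]<95)&(I[:,:,2]<120)).astype(np.uint8)
    k,l,st,ce=cv2.connectedComponentsWithStats(m)
    a=vpt(0,0,0);M=np.c_[vpt(1,0,0)-a,vpt(0,1,0)-a,vpt(0,0,1)-a]*1000
    for i in range(1,k):
        if st[i,4]<4: continue
        o,d=ray(n,ce[i]);o=M.T@(o-a)*1000;d=M.T@d;q=o+d*(-55-o[1])/d[1]
        if np.hypot(q[0]+42,q[2]-28)<120: print(n,ce[i].round(1),st[i,4],'V',q.round(1),'r',np.hypot(q[0]+42,q[2]-28).round(1),'th',np.arctan2(q[2]-28,q[0]+42).round(3))
E
python3 - <<'E'
from h import *
for f,n in(('s0','side'),('s2','side'),('s3','side'),('t0','top')):
    print(f);theta(cv2.imread(f'pics/{f}.png')[:,:,::-1],n)
a=vpt(0,0,0);M=np.c_[vpt(1,0,0)-a,vpt(0,1,0)-a,vpt(0,0,1)-a]*1000
print('tip in V',M.T@(np.array(arm.sense()['tool_pos'])-[0,0,.08]-a)*1000)
E
```

```text
s0
side [323.5 134. ] 28 V [-27.8 -55.   93.6] r 67.1 th 1.358
s2
s3
side [310.  139.2] 25 V [ 13.2 -55.   68.2] r 68.3 th 0.63
t0
top [453.4 184.6] 35 V [-30.2 -55.   95.7] r 68.7 th 1.398
tip in V [ -6.63539422 -58.13684222  62.92601827]
```

The red tip reads as clamp angle 0.63, on plan. I'll continue the sweep.

Emit:
carry_out --series '[3,3,0,0,0,5,6,3,0,0,7,8,6,0,0,9,11,10,0,0,10,12,14,0,0]'

```text
clock: 15.35
tool_pos: [0.5917, -0.2433, 0.2015]
tcp_rot: [1.992, 2.427, 0.002]
force: [-0.4, 0.6, 3.5]
finger_gap: 0.0003
finger_force: 1.6
```

```bash
python3 -c "
from h import *
go(*tipgoals()[6:]);theta(snap('side','s4.png'),'side')"
```

```text
15.35 [ 0.5917 -0.2433  0.2015] yaw 101.24 F [-0.4  0.6  3.5] gap 0.0003211566514426087 1.5790632623975398
-> [-0.2 -1.1  2.3] turn -0.2
-> [2.6 2.1 8. ] turn -0.2
-> [ 4.6  3.6 11.6] turn -0.2
side [305.8 146.2] 10 V [ 24.  -55.   42.7] r 67.6 th 0.219
```

Now I'll press straight down gently.

Emit:
carry_out --series '[1,0,2,0,0,2,1,4,0,0,3,1,6,0,0,3,1,7.5,0,0,3,1,9,0,0]'

```text
clock: 15.82
tool_pos: [0.5913, -0.2403, 0.1925]
tcp_rot: [1.993, 2.428, 0.002]
force: [1.8, 2.1, 3.9]
finger_gap: 0.0004
finger_force: 1.9
```

Emit:
carry_out --series '[0,0,0.6,0,0,0,0,1.2,0,0,0,0,1.8,0,0,0,0,2.4,0,0,0,0,2.4,0,0]'

```text
clock: 16.23
tool_pos: [0.5914, -0.2402, 0.1911]
tcp_rot: [1.993, 2.427, 0.002]
force: [-0.5, 3.2, 10.0]
finger_gap: 0.0005
finger_force: 5.5
```

```bash
python3 -c "
from h import *
go(*tipgoals()[8:]);theta(snap('side','s5.png'),'side')"
```

```text
16.2333 [ 0.5914 -0.2402  0.1911] yaw 101.23 F [-0.5  3.2 10. ] gap 0.0004681274930463428 5.4710068348684615
-> [1.5 3.3 1.2] turn -0.2
side [305.4 149.5] 10 V [ 23.9 -55.   31.7] r 66.0 th 0.056
```

Emit:
carry_out --series '[0,0,0.4,0,0,0,0,0.8,0,0,0,0,1,0,0,0,0,1,0,0,0,0,1,0,0]'

```text
clock: 16.7
tool_pos: [0.5915, -0.2402, 0.1908]
tcp_rot: [1.993, 2.427, 0.001]
force: [-2.7, 3.4, 15.1]
finger_gap: 0.0005
finger_force: 7.7
```

Emit:
carry_out --series '[0,0,-4,0,0,0,0,-12,0,0,0,0,-40,0,0,0,0,-75,0,0,0,0,-110,0,0]'

```text
clock: 17.12
tool_pos: [0.5897, -0.2414, 0.2991]
tcp_rot: [-1.993, -2.425, 0.002]
force: [0.2, -0.6, 1.0]
finger_gap: 0.0006
finger_force: 0.0
```

Emit:
carry_out --series '[-10,-30,0,0,0,-20,-70,0,0,0,-30,-110,0,0,0,-40,-150,0,0,0,-50,-180,0,0,0]'

```text
clock: 17.53
tool_pos: [0.4201, -0.3263, 0.2986]
tcp_rot: [-1.995, -2.424, 0.003]
force: [0.1, -1.3, -0.2]
finger_gap: 0.0004
finger_force: 0.0
```

Run:
```python
from h import *
go();t=snap('top','t6.png');s=snap('side','s6.png');theta(s,'side');theta(t,'top')
r=lambda im,x,y,w,h,k:cv2.resize(im[y:y+h,x:x+w,::-1],None,fx=k,fy=k,interpolation=cv2.INTER_CUBIC)
o=np.zeros((600,800,3),np.uint8)
a=r(t,360,155,100,70,4);o[:280,:400]=a;o[:,400:796]=r(s,270,120,66,100,6)
cv2.imwrite('pics/o6.png',o)
```

```text
17.5333 [ 0.4201 -0.3263  0.2986] yaw 101.08 F [ 0.1 -1.3 -0.2] gap 0.000419452715827352 0.0
side [305.5 149.8] 8 V [ 23.4 -55.   30.9] r 65.5 th 0.045
top [438.5 171.2] 4 V [ 21.3 -55.   46.9] r 66.1 th 0.29
top [438.8 174.4] 5 V [ 12.9 -55.   45.2] r 57.5 th 0.304
```

View pics/o6.png

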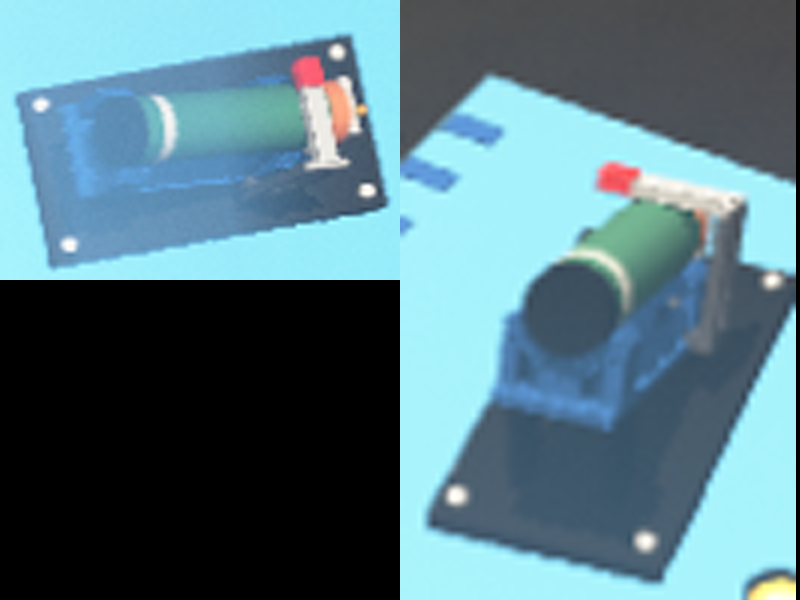

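The pack lies in the V with the clamp arm across it, red tip at (437,173). The pin's gold rear end still shows behind the stop, and the robot is clear. Handing in.

```bash
python3 -c "
from plant import arm
print(arm.finish_job())"
```

```text
the job is handed in; nothing more can be done
None
```

I handed the job in at about 17.5 s of 51 s: by camera and force readings the green pack is home on the stop with the pin pushed in and the clamp arm bearing on it, but the hand-in returned no verdict.

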